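# Clamp a lens barrel and measure it with the bridge gauge

## Task

Take the lens barrel with the yellow ring out of the clear tray and stand it in the nest of the clamping fixture; then turn the orange eccentric clockwise by its knob until its lobe bears on the barrel and holds it against both pins. Then lift the blue bridge gauge over, lower it gently astride the clamped barrel with its sprung foot on the middle of the barrel's top and both legs standing flat on the fixture plate so that it reads the barrel's height, and let go. Leave everything else where it is and tip nothing over.

Things in the scene. Friction and masses are not known exactly. Their poses are not given: they have to be found in the camera images.
- barrel_mid (a point): the lens barrel to be measured: upright black cylinder, 42 mm diameter, 50 mm high, about 0.2 kg, with a yellow ring near its flat top and a yellow rim round the glass; the point is its centre, half-way up (25 mm above its underside), z up along its axis. At the start it stands in one of three places in the tray; which one varies
- blue_barrel_mid (a point): another barrel, blue ring, 42 mm diameter, 60 mm high; the point is its centre, 30 mm up. Stands in the tray; leave it alone
- silver_barrel_mid (a point): another barrel, silver with white ring, 42 mm diameter, 40 mm high; the point is its centre, 20 mm up. Stands in the tray; leave it alone
- tray: fixed clear plastic tray, 240 (its x) x 84 (its y) mm, floor 4 mm thick, rim 12 mm high in all; origin at the centre of its underside on the bench. The three barrels stand in a row along its x, about 75 mm apart
- nest (a point): the nest: point on top of the fixture plate (12 mm above the bench) where the barrel's axis lies when it touches both pins. The pins (dark steel, 10 mm diameter, 16 mm high above the plate) stand 26 mm from this point at 35 degrees from its +x towards +y and 62 degrees towards -y. The eccentric is on its -x side; clear plate for the gauge's legs on its +y and -y sides
- fixture: clamping fixture, aluminium plate fixed to the bench, 140 x 116 x 12 mm; origin under the nest point, on the bench. The plate reaches 95 mm to -x and 45 mm to +x of the origin and 58 mm to each side in y
- cam_grip (a point): on the eccentric's turning axis, 56 mm from the nest towards the fixture's -x, 48 mm above the bench: where to grip its black bar knob, 44 mm long, 12 mm thick, from 28 to 58 mm above the bench. The axes turn with the knob; the bar's long direction is 0.9 rad anticlockwise (from above) from this point's x
- cam (a joint): turn of the eccentric, rad, growing clockwise from above, at most 2.3; at 0 (open) point cam_grip's x is parallel to the fixture's x. Starts at 0 to 0.5. Its lobe meets a barrel that touches both pins at about 1.55; go on to 1.6 to 1.75 to bear. Free turning takes 0.06 N m, bearing firmly about 0.2; lobe and pins are polished; it stays where left
- lobe_mid (a point): centre of the orange lobe under the knob: a disc of 60 mm diameter, 16 to 28 mm above the bench, its centre 8 mm off the turning axis. With the knob open, 8 to 11 mm remain between lobe and a barrel that touches both pins
- gauge_grip (a point): the loose bridge height gauge, about 0.6 kg: centre of its blue housing, the place to grip, 128 mm above the soles of its legs; z up. Housing 28 mm (x) by 40 mm (y), from 94 to 154 mm above the soles; below it a beam 94 mm long along y, 80 to 94 mm above the soles. Legs at y = +-42 mm, 74 mm clear between them, shoes 50 mm long in x
- foot_tip (a point): centre of the underside of the gauge's brass foot (16 mm diameter), on the gauge's middle axis
- foot (a joint): the gauge's reading in m: how far the sprung foot is pushed up above the level of the legs' soles; 0 = foot level with the soles, at most 0.062. A weak spring pushes the foot down (about 1 to 2 N; the gauge's own weight overcomes it). Standing astride the barrel it reads 0.050
- blower: black rubber air blower standing upright, 52 mm diameter, 130 mm high with a thin nozzle on top; origin under its centre. Bystander
- jar: small amber glass jar, 44 mm diameter, 60 mm high; origin under its centre. Bystander
- screwdriver: screwdriver lying on the bench, 160 mm long along its x. Bystander
- brush: brush lying on the bench, 150 mm long along its x. Bystander
- locking_ring: steel ring lying flat, 48 mm outside diameter, 10 mm high; origin under its centre. Bystander
There are look-alikes about, which are no part of the job. Leave any green look-alike of the part that bears gauge_grip alone. What is shaped like the part that bears barrel_mid but turquoise is not meant.

How it is judged:
On the way, in this order (a step that is already met when the one before it is completed fails the run):
1. the yellow-ringed barrel stands upright on the fixture plate in the nest, within 15 mm of seated, let go (horizontal distance between barrel_mid and nest below 0.015 m and height (world z) of barrel_mid below 0.0405 m and angle between barrel_mid's own z axis and vertical below 0.06 rad and contact force between the fingers and barrel below 0.1 N), for 0.2 s.
2. the eccentric's lobe bears on the barrel (over 1.5 N), which stands against the pins (axis within 3.5 mm of the nest point), and the knob is let go (contact force between cam and barrel above 1.5 N and contact force between the fingers and cam below 0.1 N and horizontal distance between barrel_mid and nest below 0.0035 m and height (world z) of barrel_mid between 0.034 and 0.0405 m and angle between barrel_mid's own z axis and vertical below 0.06 rad), for 0.2 s.
At the end, for the whole second after the job is handed in: Barrel upright in the nest, axis within 3.5 mm of the nest point, lobe bearing on it (over 1.5 N); gauge on the fixture plate, upright within 0.04 rad, foot pressing on the barrel top within 8 mm of its middle, reading 48.3 to 51.7 mm; all at rest (contact force between cam and barrel above 1.5 N and horizontal distance between barrel_mid and nest below 0.0035 m and height (world z) of barrel_mid between 0.034 and 0.0405 m and angle between barrel_mid's own z axis and vertical below 0.06 rad and value of joint foot between 0.0483 and 0.0517 m and contact force between foot and barrel above 0.4 N and horizontal distance between foot_tip and barrel_mid below 0.008 m and angle between gauge_grip's own z axis and vertical below 0.04 rad and height (world z) of gauge_grip between 0.137 and 0.143 m and linear speed of each of gauge, barrel below 0.02 m/s); the robot touches nothing.
It fails at once if a bystander moved more than 30 mm (distance of any of blue_barrel_mid, silver_barrel_mid, blower, jar, screwdriver, brush, locking_ring from where it was at the start of the episode above 0.03 m).
It fails at once if the barrel tipped over (angle between barrel_mid's own z axis and vertical above 0.6 rad).
It fails at once if the gauge tipped over (angle between gauge_grip's own z axis and vertical above 0.5 rad).
It fails at once if the gauge dropped onto the part: its foot driven up faster than 0.4 m/s (velocity of joint foot above 0.4 m/s).
It also fails if it takes over 72 s, if anything falls off the work surface, if the arm or the gripper's body presses on something with over 40 N, if the wrist force passes 120 N, or if a joint passes its speed limit or range.

## Robot

A 6-joint arm with a two-finger parallel gripper is mounted at the origin on the work surface. World frame = base frame: x ahead of the robot, y to its left, z up, the work surface at z = 0. Lengths are in m, angles in rad, forces in N, time in s.
With the tool pointing down it reaches from about 0.35 to 0.85 m from the base axis. Payload 8.1 kg.
Tool frame: the origin (TCP) lies between the finger pads; the fingertips stand 14 mm ahead of it and the grasp point (between the pads) lies 5 mm behind it (robot.tip_reach is the z of the fingertips in the tool frame, in m); z points along the fingers, y is the line along which they close (so a half turn about z gives the same grasp; the last joint's range is limited). The gripper opens to 93 mm and grips with 3 to 60 N. Pads are 15 mm wide; open, the fingers measure 128 mm over their backs; the gripper's body (75 mm by 188 mm) begins 65 mm behind the grasp point.
Start: joints at [-1.4, 0.13, 1.488, -0, 1.523, -0.085], TCP at [0.152, -0.58, 0.233] pointing down, gripper open.
Joint ranges: [-2.96, 2.96], [-0.89, 2.26], [0.02, 2.5], [-1.34, 4.48], [0, 2.73], [-2.66, 2.66]. Speed limits (rad/s): [2.39, 2.39, 2.79, 3.14, 3.14, 3.14].

## Interface

Orientations are given as a rotation vector (axis times angle).
In Python, from plant import robot gives the robot as it stands. The module is installed in compiled form; this text tells all that it offers.
- The arm moves only by the shell command python3 -m handwheel 'ROWS' [FORCE]. ROWS is JSON, a list of rows, each a list of 7 numbers: the closure, from -1 (fully open) to 1 (shut), then the shift along the tool's x, y, z each as a share of 100 cm, from -1 to 1, then the turn, a rotation vector about the tool's x, y, z each as a share of 180 degrees, from -1 to 1. In form: [[grip, tx, ty, tz, rx, ry, rz], ...]. A call has 1 to 20 rows; each row is the pose to reach, as a shift and turn from the pose commanded when the call began, along the tool's axes at that moment, turning the shorter way round; what a row does not reach only later rows make up. A row lasts 1/8 s, in which the tool goes at most 62.5 mm and 10.7 degrees, less where a joint would pass 70% of its speed; a pose out of reach is approached as far as the arm can. A call with a number of a shift or a turn outside -1 to 1 is refused whole. A call with a gripper value outside its range is refused whole. The fingers move at their own pace and stop on an object; FORCE is the grip in N (left out, the last holds). Time passes only in rows, so rows that repeat a pose let the fingers close. It gives the time, the measured TCP pose, the force, the opening and the grip force at its end, in the units of the state.
- robot.read_state(): the state, without advancing time (a new reading comes with each control period).
- robot.read_camera(name): name is "scene" or "top" or "wrist"; returns a dict with "frame" (400x640x3 uint8, red, green, blue), "fx", "fy", "cx", "cy" (pixels), "rvec" (rotation vector, rad) and "tvec" (3), from world to camera coordinates, as OpenCV has them; the wrist camera has in their place "T_tool_cam" (4x4, takes a point from camera to tool coordinates, whose origin is the TCP and whose axes are the flange's). Camera axes: x right, y down, z forward; pixel columns grow to the right and rows downward; lengths in m; the calibration is good to about 2 mm. The wrist camera is an equidistant fisheye: a pixel r from the principal point sees the ray r / f radians off the axis. A picture is of the moment at which its call begins: read the wrist's pose just before it. There is no depth.
- robot.close_job(): hands the job in; it is judged then, once.
Trained networks look in a picture, given as the dict that the camera call returned (one of the last four; its "shot" number tells which), for a name from the list of things; names that differ only in an ending like _2 or _b are one class to them, and where a whole thing is asked for, a point or a joint stands for the part that bears it (a point fixed in the world has none). Each returns a list of dicts, best first, with "conf" (0 to 1); they miss things now and then, are a little off and sometimes report something else, mostly with a low value. They report only what shows in the picture. A call takes as long as a camera call. They do not tell look-alikes from the thing itself.
- robot.regions_of(picture, name): "mask" (400x640 bool, what is visible of it) and "rect" ([left, top, right, bottom] in pixels, round what is visible of it).
The state is a dict: "t": time; "q": joint angles; "dq": joint speeds; "joint_torque": joint torques, N m; "tool_pos": TCP position; "orientation": TCP orientation; "force": force on the tool from outside, world axes, zero at the start; "wrist_torque": the same for the moment, N m; "opening": finger opening in m; "gripper_force": force on a finger pad.
Only numpy, scipy, OpenCV 4.12 (cv2) and the standard library are available. Lean on these libraries where they do the work, as an engineer would, in place of code of your own. Each camera call takes 0.05 s, during which the arm holds its last target. There are 200 camera calls.

## Working session

There is one attempt and no reset: what is moved stays moved. The work goes in short steps, Python scripts to look and compute and a shell command to move; the robot and the scene stay as the last step left them, time stands still between calls to the robot, and variables do not carry over. Pictures are saved under pics/ and viewed, at most 11 in all, crops included, and the job is handed in when it is done.

```bash
mkdir -p pics; cat > h.py <<'E'
import numpy as np, cv2
from scipy.spatial.transform import Rotation as R
from plant import robot
def ray(p,u,v):
    Rm=R.from_rotvec(p["rvec"]).as_matrix();t=np.array(p["tvec"])
    d=Rm.T@np.array([(u-p["cx"])/p["fx"],(v-p["cy"])/p["fy"],1]);return -Rm.T@t,d
def atz(p,u,v,z):
    o,d=ray(p,u,v);return o+d*(z-o[2])/d[2]
def proj(p,X):
    c=R.from_rotvec(p["rvec"]).as_matrix()@np.array(X)+np.array(p["tvec"])
    return p["cx"]+p["fx"]*c[0]/c[2],p["cy"]+p["fy"]*c[1]/c[2]
def tool():
    s=robot.read_state();return np.array(s["tool_pos"]),R.from_rotvec(s["orientation"])
def wproj(p,pos,rot,X):
    T=np.array(p["T_tool_cam"]);c=T[:3,:3].T@(rot.inv().apply(np.array(X)-pos)-T[:3,3])
    th=np.arctan2(np.hypot(c[0],c[1]),c[2]);ph=np.arctan2(c[1],c[0])
    return p["cx"]+p["fx"]*th*np.cos(ph),p["cy"]+p["fy"]*th*np.sin(ph)
def watz(p,pos,rot,u,v,z):
    T=np.array(p["T_tool_cam"]);a,b=(u-p["cx"])/p["fx"],(v-p["cy"])/p["fy"];r=np.hypot(a,b)+1e-9
    d=rot.apply(T[:3,:3]@np.array([np.sin(r)*a/r,np.sin(r)*b/r,np.cos(r)]));o=pos+rot.apply(T[:3,3])
    return o+d*(z-o[2])/d[2]
def save(p,n,box=None,k=1):
    f=p["frame"][:,:,::-1]
    if box: f=f[box[1]:box[3],box[0]:box[2]]
    cv2.imwrite("pics/"+n,cv2.resize(f,None,fx=k,fy=k,interpolation=cv2.INTER_CUBIC))
E
python3 - <<'E'
from h import *
a=robot.read_camera("top");b=robot.read_camera("scene")
save(a,"top.png",k=1.25);save(b,"scene.png",k=1.25)
for n,p in(("top",a),("scene",b)):
    print(n,-R.from_rotvec(p["rvec"]).as_matrix().T@p["tvec"],p["fx"])
    for k in["barrel_mid","blue_barrel_mid","silver_barrel_mid","tray","fixture","cam","lobe_mid","gauge_grip","foot_tip"]:
        print(k,[(np.array(r["rect"]).tolist(),round(r["conf"],2)) for r in robot.regions_of(p,k)])
E
```

```text
top [0.36292027 0.04346348 1.19564999] 433.5303850943168
barrel_mid [([228.2, 198.5, 247.9, 213.6], 0.71), ([191.0, 182.7, 212.1, 200.4], 0.62)]
blue_barrel_mid [([221.2, 221.8, 243.0, 238.8], 0.78)]
silver_barrel_mid [([228.4, 168.7, 241.7, 181.8], 0.81), ([314.9, 204.9, 335.9, 227.2], 0.66)]
tray [([218.3, 161.9, 253.9, 250.8], 0.93)]
fixture [([308.1, 170.7, 361.0, 233.3], 0.7), ([220.7, 160.7, 253.4, 250.9], 0.34)]
cam [([317.0, 201.8, 336.6, 223.8], 0.71)]
lobe_mid [([378.4, 143.2, 398.9, 161.1], 0.53)]
gauge_grip [([442.2, 257.3, 477.4, 296.7], 0.83), ([268.5, 257.7, 287.1, 265.3], 0.52)]
foot_tip [([302.9, 173.2, 360.5, 235.2], 0.63)]
scene [1.04917404 0.55493337 0.58392689] 386.2088012949262
barrel_mid [([386.3, 264.4, 408.9, 299.2], 0.97), ([420.0, 305.8, 445.1, 338.9], 0.75)]
blue_barrel_mid [([411.8, 246.0, 439.2, 281.5], 0.72), ([246.0, 262.9, 309.4, 305.3], 0.66)]
silver_barrel_mid [([364.5, 293.4, 388.2, 320.0], 0.95), ([272.5, 211.0, 344.4, 258.0], 0.6)]
tray [([344.2, 256.2, 446.2, 340.0], 0.73)]
fixture []
cam [([309.3, 211.4, 331.8, 238.6], 0.66)]
lobe_mid [([311.2, 208.1, 333.5, 237.7], 0.81), ([245.9, 265.9, 307.0, 307.9], 0.62), ([365.5, 294.0, 386.5, 322.2], 0.53)]
gauge_grip [([272.8, 115.5, 305.1, 167.9], 0.91), ([246.3, 135.8, 281.6, 200.2], 0.77), ([313.1, 209.3, 334.7, 236.1], 0.73)]
foot_tip [([281.9, 144.5, 289.2, 164.2], 0.46)]
```

View pics/top.png

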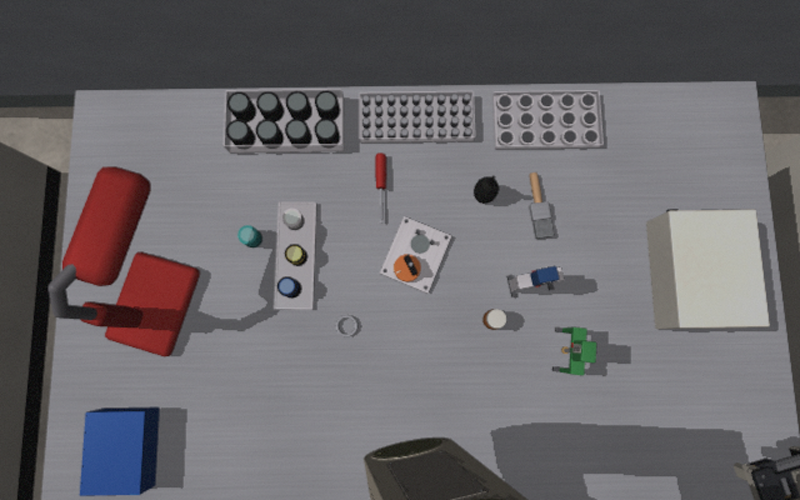

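View pics/scene.png

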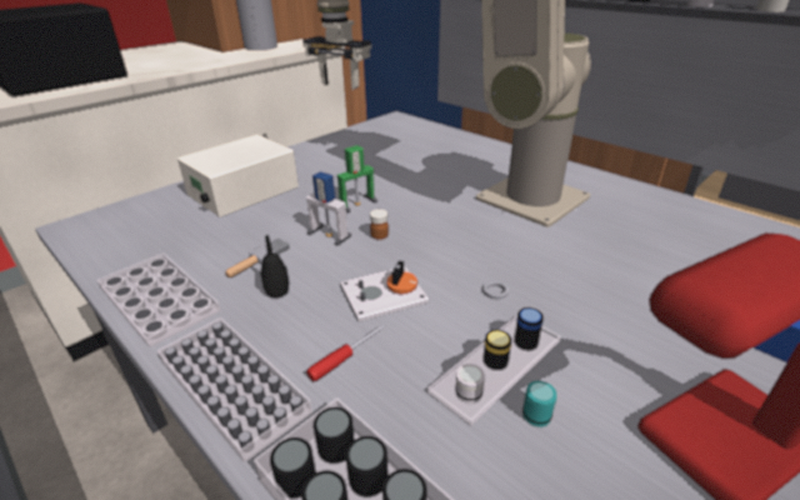

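The top view shows four barrel-like things: the yellow ring at (236,203), blue at (231,229), silver at (234,174), and turquoise at (199,189) outside the tray. The first fits, as it is black with a yellow ring and stands in the tray. The blue gauge is at about (432,222) and its green look-alike at (460,280). I'll confirm with one enlarged crop and measure.

```bash
python3 - <<'E'
from h import *
a=robot.read_camera("top");b=robot.read_camera("scene")
save(a,"crop.png",(180,155,380,265),4)
for n,z in(("barrel_mid",.029),("blue_barrel_mid",.034),("silver_barrel_mid",.024),("tray",.006),("fixture",.012)):
    for r in robot.regions_of(a,n)[:2]:
        ys,xs=np.nonzero(r["mask"]); print(n,round(r["conf"],2),xs.mean().round(1),ys.mean().round(1),atz(a,xs.mean(),ys.mean(),z).round(4))
        if n in("fixture","tray"):
            W=np.array([atz(a,x,y,z)[:2] for x,y in zip(xs,ys)],np.float32);print(cv2.minAreaRect(W*1000))
hsv=cv2.cvtColor(a["frame"],cv2.COLOR_RGB2HSV)
for nm,lo,hi,z in(("orange",(5,150,120),(18,255,255),.028),("yellow",(22,80,80),(35,255,255),.054),("blue",(100,120,60),(125,255,255),.154)):
    m=cv2.inRange(hsv,lo,hi);n,l,st,c=cv2.connectedComponentsWithStats(m)
    for i in range(1,n):
        if st[i,4]>25: print(nm,st[i],c[i].round(1),atz(a,*c[i],z).round(4))
for r in robot.regions_of(b,"barrel_mid"):
    ys,xs=np.nonzero(r["mask"]);print("scene",r["rect"],atz(b,xs.mean(),ys.mean(),.029).round(4))
E
```

```text
barrel_mid 0.84 200.1 188.4 [0.5938 0.3687 0.029 ]
barrel_mid 0.56 237.0 203.0 [0.5518 0.2667 0.029 ]
blue_barrel_mid 0.78 231.4 229.3 [0.4796 0.2798 0.034 ]
blue_barrel_mid 0.5 304.5 140.0 [0.7261 0.0813 0.034 ]
silver_barrel_mid 0.5 234.6 175.0 [0.6312 0.2758 0.024 ]
tray 0.75 432.1 168.5 [ 0.6469 -0.2759  0.006 ]
((661.2758178710938, -274.9533386230469), (151.1060791015625, 43.786346435546875), 6.057167053222656)
tray 0.6 237.0 204.1 [0.5525 0.2712 0.006 ]
((554.5910034179688, 273.52386474609375), (86.51280975341797, 242.25010681152344), 88.77459716796875)
orange [316 205  17  20 182] [322.5 215.9] [0.5136 0.0343 0.028 ]
yellow [229 197  13  14  42] [235.4 203.2] [0.5474 0.2663 0.054 ]
blue [425 214  22  14 210] [435.4 220.3] [ 0.4832 -0.2374  0.154 ]
blue [  64  329   52   67 3200] [ 89.8 362.2] [0.1651 0.5755 0.154 ]
scene [417.6, 303.4, 448.5, 340.2] [0.5973 0.3735 0.029 ]
scene [387.7, 265.1, 409.9, 296.8] [0.5502 0.269  0.029 ]
```

View pics/crop.png

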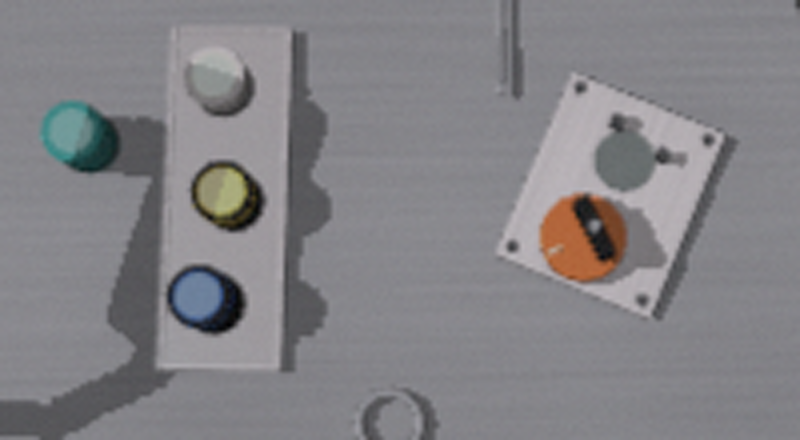

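Confirmed: the yellow-ringed barrel is at top (236,203). The nest's grey disc is at top (336,195), the knob at (329,209), and both pins match the description. Next I'll compute the fixture pose and the first move.

```bash
cat >> h.py <<'E'
def goal(x,y,z,yaw,frm=None):
    "shares for a tool-down pose; yaw = world heading (deg) of tool x"
    p,r=frm or tool()
    G=R.from_euler('z',yaw,degrees=True)*R.from_euler('x',np.pi)
    d=r.inv().apply(np.array([x,y,z])-p);w=(r.inv()*G).as_rotvec()/np.pi
    print("rows to",(x,y,z,yaw),d.round(4).tolist(),w.round(4).tolist())
def yaw():
    p,r=tool();x=r.apply([1,0,0]);return p.round(4),np.degrees(np.arctan2(x[1],x[0])).round(2),r.apply([0,0,1]).round(3)
E
python3 - <<'E'
from h import *
a=robot.read_camera("top")
c=lambda u,v,z:atz(a,180+u/4-.4,155+v/4-.4,z)
C=np.array([c(*q,.012)[:2] for q in((498,253),(573,72),(735,135),(658,318))])
print(C.round(4),np.linalg.norm(np.roll(C,-1,0)-C,axis=1))
ax=(C[1]-C[0])+(C[2]-C[3]);ya=np.arctan2(ax[1],ax[0]);f=np.array([np.cos(ya),np.sin(ya)])
print("yaw",np.degrees(ya),"nest",C.mean(0)+.025*f,c(625,160,.012),"cam",C.mean(0)-.031*f,"knob",c(593,228,.058))
k0,k1=c(583,203,.058),c(608,258,.058);print("bar",np.degrees(np.arctan2(*(k0-k1)[[1,0]])))
p=robot.read_camera("wrist");print(np.round(p["T_tool_cam"],3),p["fx"])
print(yaw());goal(.45,-.1,.26,0);goal(.53,.24,.2,0);goal(.53,.24,.2,180)
E
```

```text
[[ 0.5109  0.0848]
 [ 0.6377  0.0314]
 [ 0.5914 -0.0805]
 [ 0.4648 -0.0242]] [0.13750778 0.12111232 0.13853666 0.11838104]
yaw -23.394031242774254 nest [ 0.5741461  -0.00703579] [ 0.57474392 -0.00372005  0.012     ] cam [0.52274953 0.01519914] knob [0.52105248 0.02015845 0.058     ]
bar 23.354972098856226
[[ 0.    -0.964 -0.266  0.073]
 [ 1.     0.     0.     0.   ]
 [-0.    -0.266  0.964 -0.152]
 [ 0.     0.     0.     1.   ]] 309.70691628693146
(array([ 0.1518, -0.5805,  0.2326]), np.float64(14.66), array([-0.,  0., -1.]))
rows to (0.45, -0.1, 0.26, 0) [0.41, -0.3894, -0.0273] [-0.0, 0.0, 0.0814]
rows to (0.53, 0.24, 0.2, 0) [0.5735, -0.6981, 0.0327] [-0.0, 0.0, 0.0814]
rows to (0.53, 0.24, 0.2, 180) [0.5735, -0.6981, 0.0327] [-0.0, -0.0, -0.9186]
```

```bash
python3 -m handwheel '[[-1,0.41,-0.389,-0.03,0,0,-0.45],[-1,0.41,-0.389,-0.03,0,0,-0.45],[-1,0.41,-0.389,-0.03,0,0,-0.45],[-1,0.41,-0.389,-0.03,0,0,-0.45],[-1,0.41,-0.389,-0.03,0,0,-0.45],[-1,0.41,-0.389,-0.03,0,0,-0.45],[-1,0.41,-0.389,-0.03,0,0,-0.45],[-1,0.41,-0.389,-0.03,0,0,-0.45],[-1,0.598,-0.72,0.033,0,0,-0.9186],[-1,0.598,-0.72,0.033,0,0,-0.9186],[-1,0.598,-0.72,0.033,0,0,-0.9186],[-1,0.598,-0.72,0.033,0,0,-0.9186],[-1,0.598,-0.72,0.033,0,0,-0.9186],[-1,0.598,-0.72,0.033,0,0,-0.9186],[-1,0.598,-0.72,0.033,0,0,-0.9186],[-1,0.598,-0.72,0.033,0,0,-0.9186],[-1,0.598,-0.72,0.033,0,0,-0.9186],[-1,0.598,-0.72,0.033,0,0,-0.9186],[-1,0.598,-0.72,0.033,0,0,-0.9186]]'
python3 - <<'E'
from h import *
pos,rot=tool();p=robot.read_camera("wrist");print(yaw(),robot.read_state()["q"])
save(p,"w1.png")
hsv=cv2.cvtColor(p["frame"],cv2.COLOR_RGB2HSV);m=cv2.inRange(hsv,(22,80,60),(35,255,255))
n,l,st,c=cv2.connectedComponentsWithStats(cv2.morphologyEx(m,cv2.MORPH_CLOSE,np.ones((5,5))))
for i in range(1,n):
    if st[i,4]>60: print(st[i],c[i],watz(p,pos,rot,*c[i],.054))
for r in robot.regions_of(p,"barrel_mid"): print(r["rect"],r["conf"])
E
```

```text
t: 3.88
tool_pos: [0.5484, 0.2665, 0.2002]
orientation: [0.005, 3.141, 0.0]
force: [1.0, 0.5, 0.3]
opening: 0.0929
gripper_force: 0.0
(array([0.5484, 0.2665, 0.2002]), np.float64(179.84), array([ 0.001,  0.   , -1.   ])) [ 3.68287720e-01  1.71882669e-01  1.50171279e+00 -5.30266919e-05
  1.46714009e+00 -1.19969711e+00]
[307 177  42  39 889] [324.84814398 194.16760405] [0.54362895 0.26518888 0.054     ]
[14.1, 88.0, 55.6, 118.7] 0.73
[307.9, 171.7, 345.8, 216.5] 0.59
[396.8, 209.2, 441.9, 244.1] 0.59
```

View pics/w1.png

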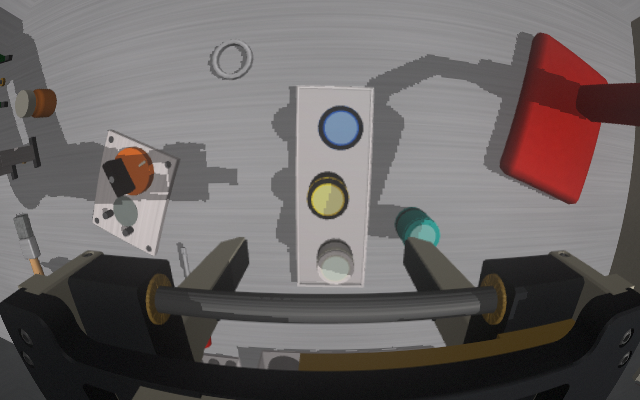

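The wrist view shows the yellow barrel top at about (327,199), between blue (341,128) and silver (335,262); the fixture is at (130,190).

```bash
python3 - <<'E'
from h import *
pos,rot=tool();p=robot.read_camera("wrist")
X=watz(p,pos,rot,327.3,199.5,.054);print(X,watz(p,pos,rot,307,199.5,.054)[1]-watz(p,pos,rot,348,199.5,.054)[1])
goal(X[0],X[1],.039,180)
E
```

```text
[0.54907573 0.26774483 0.054     ] -0.04071196978345659
rows to (np.float64(0.5490757329694566), np.float64(0.2677448285168881), 0.039, 180) [-0.0006, 0.001, 0.1611] [0.0001, 0.0002, -0.0006]
```

```bash
python3 -m handwheel '[[-0.5,-0.0006,0.001,0.06,0,0,0],[-0.5,-0.0006,0.001,0.11,0,0,0],[-0.5,-0.0006,0.001,0.14,0,0,0],[-0.5,-0.0006,0.001,0.161,0,0,0],[-0.5,-0.0006,0.001,0.161,0,0,0],[1,-0.0006,0.001,0.161,0,0,0],[1,-0.0006,0.001,0.161,0,0,0],[1,-0.0006,0.001,0.161,0,0,0],[1,-0.0006,0.001,0.161,0,0,0],[1,-0.0006,0.001,0.161,0,0,0],[1,-0.0006,0.001,0.145,0,0,0],[1,-0.0006,0.001,0.1,0,0,0],[1,-0.0006,0.001,0.05,0,0,0],[1,-0.0006,0.001,0.02,0,0,0],[1,-0.0006,0.001,0.02,0,0,0]]' 25
python3 - <<'E'
from h import *
print(yaw());goal(.50,.08,.19,180);goal(.50,.02,.19,156.6)
E
```

```text
t: 5.9
tool_pos: [0.5507, 0.2692, 0.1836]
orientation: [-0.0, 3.136, 0.004]
force: [0.8, -0.0, -2.0]
opening: 0.0417
gripper_force: 25.0
(array([0.5507, 0.2692, 0.1836]), np.float64(-179.99), array([ 0.006,  0.002, -1.   ]))
rows to (0.5, 0.08, 0.19, 180) [0.0506, -0.1891, -0.0072] [0.0007, 0.0019, 0.0]
rows to (0.5, 0.02, 0.19, 156.6) [0.0507, -0.2491, -0.0073] [0.0011, 0.0017, 0.13]
```

```bash
python3 - <<'E'
from h import *
goal(.657,-.041,.2,156.6)
E
```

```text
rows to (0.657, -0.041, 0.2, 156.6) [-0.1064, -0.3101, -0.0165] [0.0011, 0.0017, 0.13]
```

```bash
python3 -m handwheel '[[1,-0.106,-0.31,-0.017,0.001,0.002,0.13],[1,-0.106,-0.31,-0.017,0.001,0.002,0.13],[1,-0.106,-0.31,-0.017,0.001,0.002,0.13],[1,-0.106,-0.31,-0.017,0.001,0.002,0.13],[1,-0.106,-0.31,-0.017,0.001,0.002,0.13],[1,-0.106,-0.31,-0.017,0.001,0.002,0.13],[1,-0.106,-0.31,-0.017,0.001,0.002,0.13],[1,-0.106,-0.31,-0.017,0.001,0.002,0.13]]'
python3 - <<'E'
from h import *
pos,rot=tool();p=robot.read_camera("wrist");print(yaw())
np.savez("w2.npz",pos=pos,rv=rot.as_rotvec(),T=p["T_tool_cam"],k=[p["fx"],p["fy"],p["cx"],p["cy"]],frame=p["frame"])
u,v=wproj(p,pos,rot,[.55,0,.03]);u=int(np.clip(u-130,0,380));v=int(np.clip(v-95,0,210));print(u,v)
save(p,"w2.png",(u,v,u+260,v+190),3)
E
```

```text
t: 6.9
tool_pos: [0.654, -0.0398, 0.1955]
orientation: [-0.633, -3.069, 0.004]
force: [-0.4, 0.2, -2.9]
opening: 0.0412
gripper_force: 25.0
(array([ 0.6542, -0.0396,  0.1959]), np.float64(156.71), array([-0.008, -0.001, -1.   ]))
192 0
```

View pics/w2.png

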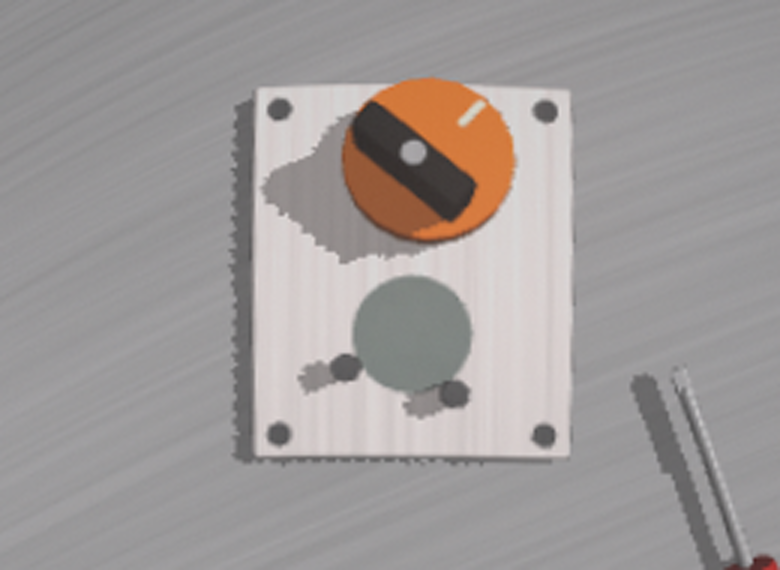

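The enlarged view shows the grey nest disc at crop (412,333), the knob axis at (413,152), the bar along (365,112)–(463,208), and the pins at (345,367) and (455,394).

```bash
python3 - <<'E'
from h import *
w=np.load("w2.npz");k=w["k"];p=dict(zip(("fx","fy","cx","cy"),k),T_tool_cam=w["T"]);pos,rot=w["pos"],R.from_rotvec(w["rv"])
c=lambda u,v,z:watz(p,pos,rot,192+u/3-.33,v/3-.33,z)[:2]
s=np.array([c(279,109,.012),c(545,111,.012),c(543,435,.012),c(279,434,.012)])
ang=lambda d:np.degrees(np.arctan2(d[1],d[0])).round(2)
print("yaw x",ang(s[2]-s[1]+s[3]-s[0]),ang(s[0]-s[1])+0, "y dir",ang(s[1]-s[0]+s[2]-s[3]))
C=np.array([c(256,88,.012),c(570,90,.012),c(570,457,.012),c(256,457,.012)]);print("ctr",C.mean(0),np.linalg.norm(np.roll(C,-1,0)-C,axis=1))
ya=np.radians(ang(s[2]-s[1]+s[3]-s[0]));f=np.array([np.cos(ya),np.sin(ya)])
n=c(412,333,.012);print("nest",n,C.mean(0)+.025*f,"knob",c(413,152,.058),"exp",n-.056*f,"bar",ang(c(364,120,.058)-c(462,197,.058)))
for q,a in((( 345,367),-62),((455,394),35)):
    P=c(*q,.028);a=np.radians(a)+ya;print("nest from pin",P-.026*np.array([np.cos(a),np.sin(a)]))
E
```

```text
yaw x -23.47 -113.63 y dir 66.47
ctr [0.55047071 0.00747062] [0.11397544 0.13764191 0.11436145 0.13830501]
nest [ 0.57293566 -0.00270946] [ 0.57340243 -0.0024861 ] knob [0.52190095 0.01934238] exp [0.52156861 0.0195936 ] bar -153.36
nest from pin [ 0.57322356 -0.00272324]
nest from pin [ 0.5731928  -0.00309588]
```

```bash
python3 - <<'E'
from h import *
print(yaw());goal(.5704,-.0015,.12,156.5);goal(.5704,-.0015,.047,156.5)
E
```

```text
(array([ 0.6542, -0.0396,  0.1959]), np.float64(156.71), array([-0.008, -0.001, -1.   ]))
rows to (0.5704, -0.0015, 0.12, 156.5) [0.0915, 0.0022, 0.0765] [-0.0013, -0.0022, 0.0012]
rows to (0.5704, -0.0015, 0.047, 156.5) [0.091, 0.0025, 0.1495] [-0.0013, -0.0022, 0.0012]
```

```bash
python3 -m handwheel '[[1,0.0915,0.002,0.05,0,0,0],[1,0.0915,0.002,0.0765,0,0,0],[1,0.0915,0.002,0.09,0,0,0],[1,0.0915,0.002,0.09,0,0,0],[1,0.0915,0.002,0.09,0,0,0]]'
python3 - <<'E'
from h import *
print(yaw());goal(.5704,-.0015,.047,156.5)
E
```

```text
t: 7.58
tool_pos: [0.5734, -0.0035, 0.1096]
orientation: [-0.636, -3.075, 0.004]
force: [0.2, 0.8, -2.2]
opening: 0.0415
gripper_force: 25.0
(array([ 0.5734, -0.0035,  0.1096]), np.float64(156.64), array([-0.002, -0.002, -1.   ]))
rows to (0.5704, -0.0015, 0.047, 156.5) [0.0035, 0.0008, 0.0626] [-0.001, -0.0004, 0.0008]
```

```bash
python3 -m handwheel '[[1,0.0035,0.0008,0.03,0,0,0],[1,0.0035,0.0008,0.05,0,0,0],[1,0.0035,0.0008,0.056,0,0,0],[1,0.0035,0.0008,0.059,0,0,0],[1,0.0035,0.0008,0.061,0,0,0],[1,0.0035,0.0008,0.061,0,0,0]]'; python3 -c "
from h import *
print(yaw())"
```

```text
t: 8.32
tool_pos: [0.5688, -0.0018, 0.0478]
orientation: [-0.636, -3.072, 0.005]
force: [-3.3, 0.3, 6.0]
opening: 0.0417
gripper_force: 25.0
(array([ 0.5688, -0.0018,  0.0478]), np.float64(156.6), array([-0.005, -0.002, -1.   ]))
```

```bash
python3 -m handwheel '[[-0.3,0,0,0,0,0,0],[-0.3,0,0,0,0,0,0],[-0.3,0,0,0,0,0,0],[-0.3,0,0,-0.03,0,0,0],[-0.3,0,0,-0.09,0,0,0],[-0.3,-0.04,0,-0.14,0,0,0],[-0.3,-0.05,0,-0.15,0,0,0],[-0.3,-0.05,0,-0.15,0,0,0],[-0.3,-0.05,0,-0.15,0,0,0]]'
python3 - <<'E'
from h import *
pos,rot=tool();p=robot.read_camera("wrist");print(yaw(),robot.read_state()["opening"])
hsv=cv2.cvtColor(p["frame"],cv2.COLOR_RGB2HSV);m=cv2.inRange(hsv,(22,80,60),(35,255,255))
n,l,st,c=cv2.connectedComponentsWithStats(cv2.morphologyEx(m,cv2.MORPH_CLOSE,np.ones((5,5))))
for i in range(1,n):
    if st[i,4]>60: print(st[i],watz(p,pos,rot,*c[i],.062))
u,v=wproj(p,pos,rot,[.55,0,.03]);u=int(np.clip(u-130,0,380));v=int(np.clip(v-95,0,210));print(u,v)
save(p,"w3.png",(u,v,u+260,v+190),3)
for yw in(206.6,):goal(.5219,.0194,.12,yw);goal(.5219,.0194,.047,yw)
E
```

```text
t: 9.45
tool_pos: [0.6134, -0.0208, 0.1941]
orientation: [-0.635, -3.068, 0.005]
force: [-0.1, 0.6, 0.9]
opening: 0.0602
gripper_force: 0.0
(array([ 0.6132, -0.0208,  0.1939]), np.float64(156.62), array([-0.01 , -0.001, -1.   ])) 0.06023100647610464
[ 308  129   41   41 1300] [ 0.56630368 -0.0006809   0.062     ]
191 36
rows to (0.5219, 0.0194, 0.12, 206.6) [0.0992, 0.001, 0.0748] [-0.0003, -0.0033, -0.2777]
rows to (0.5219, 0.0194, 0.047, 206.6) [0.0985, 0.0014, 0.1478] [-0.0003, -0.0033, -0.2777]
```

View pics/w3.png

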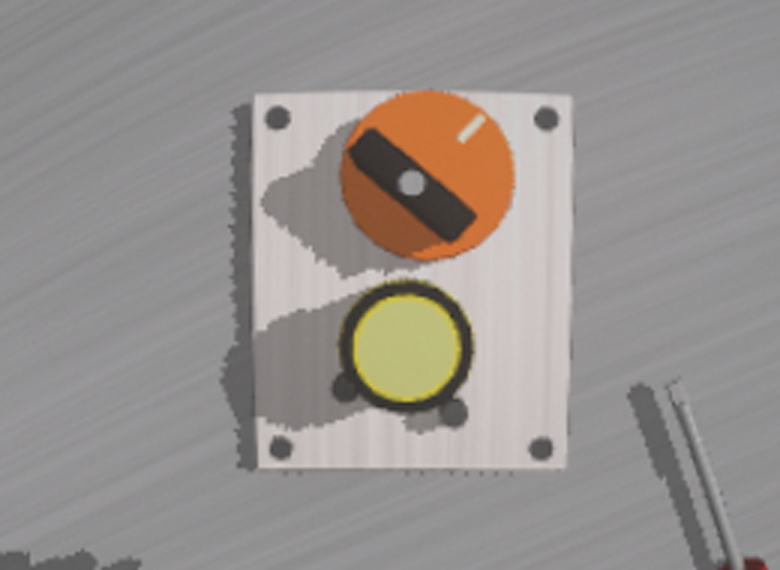

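The barrel stands upright in the nest (ring at crop (406,347)), about 7 mm short of the pins; the bar is unchanged. Next is the knob.

```bash
python3 -m handwheel '[[0.3,0.05,0.0005,0.02,0,0,-0.14],[0.3,0.099,0.001,0.06,0,0,-0.278],[0.3,0.099,0.001,0.075,0,-0.003,-0.278],[0.3,0.099,0.001,0.075,0,-0.003,-0.278],[0.3,0.099,0.001,0.075,0,-0.003,-0.278],[0.3,0.099,0.001,0.075,0,-0.003,-0.278],[0.3,0.099,0.001,0.075,0,-0.003,-0.278]]'
python3 -c "
from h import *
print(yaw(),robot.read_state()['opening'],robot.read_state()['q'][5]);goal(.5219,.0194,.047,206.6)"
```

```text
t: 10.38
tool_pos: [0.523, 0.0191, 0.1208]
orientation: [-0.72, 3.057, -0.003]
force: [-0.4, 0.0, -0.9]
opening: 0.0325
gripper_force: 0.0
(array([0.523 , 0.0191, 0.1208]), np.float64(-153.51), array([ 0.001, -0.001, -1.   ])) 0.032458881065215946 -2.0933150481574794
rows to (0.5219, 0.0194, 0.047, 206.6) [0.0009, 0.0009, 0.0738] [-0.0006, 0.0002, -0.0006]
```

```bash
python3 -m handwheel '[[0.3,0.001,0.001,0.04,0,0,0],[0.3,0.001,0.001,0.065,0,0,0],[0.3,0.001,0.001,0.073,0,0,0],[0.3,0.001,0.001,0.073,0,0,0],[1,0.001,0.001,0.073,0,0,0],[1,0.001,0.001,0.073,0,0,0],[1,0.001,0.001,0.073,0,0,0],[1,0.001,0.001,0.073,0,0,0],[1,0.001,0.001,0.073,0,0,0]]' 40
python3 -c "
from h import *
s=robot.read_state();print(yaw(),s['wrist_torque'],s['q'][5])"
```

```text
t: 11.5
tool_pos: [0.5229, 0.02, 0.0495]
orientation: [-0.723, 3.054, -0.002]
force: [-3.2, 4.6, 5.3]
opening: 0.0117
gripper_force: 40.0
(array([0.5229, 0.02  , 0.0495]), np.float64(-153.36), array([ 0.003, -0.   , -1.   ])) [ 0.93911055  0.38662329 -0.04338552] -2.095350199254693
```

```bash
python3 -m handwheel '[[1,0,0,0,0,0,0.05],[1,0,0,0,0,0,0.1],[1,0,0,0,0,0,0.15],[1,0,0,0,0,0,0.2],[1,0,0,0,0,0,0.25],[1,0,0,0,0,0,0.3],[1,0,0,0,0,0,0.35],[1,0,0,0,0,0,0.4],[1,0,0,0,0,0,0.45],[1,0,0,0,0,0,0.48],[1,0,0,0,0,0,0.48],[1,0,0,0,0,0,0.48]]'
python3 -c "
from h import *
s=robot.read_state();print(yaw(),s['wrist_torque'],s['q'][5])"
```

```text
t: 13.0
tool_pos: [0.5229, 0.0196, 0.0495]
orientation: [1.563, 2.721, 0.001]
force: [-3.0, 2.2, 5.9]
opening: 0.0118
gripper_force: 40.0
(array([0.5229, 0.0196, 0.0495]), np.float64(120.24), array([ 0.003, -0.001, -1.   ])) [ 0.36802454  0.51548902 -0.07849825] -0.5873469875478969
```

```bash
python3 -m handwheel '[[1,0,0,0,0,0,0.01],[1,0,0,0,0,0,0.02],[1,0,0,0,0,0,0.03],[1,0,0,0,0,0,0.04],[1,0,0,0,0,0,0.046],[1,0,0,0,0,0,0.046],[1,0,0,0,0,0,0.046]]'
python3 -c "
from h import *
s=robot.read_state();print(yaw(),s['wrist_torque'],s['q'][5])"
```

```text
t: 13.88
tool_pos: [0.5228, 0.0196, 0.0495]
orientation: [1.756, 2.602, 0.001]
force: [-3.4, 2.1, 6.6]
opening: 0.0117
gripper_force: 40.0
(array([0.5228, 0.0196, 0.0495]), np.float64(111.98), array([ 0.003, -0.001, -1.   ])) [0.30177586 0.66838858 0.09803949] -0.4430678464460067
```

```bash
python3 -m handwheel '[[0.4,0,0,0,0,0,0],[0.4,0,0,0,0,0,0],[0.4,0,0,0,0,0,0],[0.4,0,0,-0.03,0,0,0],[0.4,-0.01,0,-0.08,0,0,0],[0.4,-0.05,0,-0.14,0,0,-0.1],[0.4,-0.1,0.05,-0.15,0,0,-0.2],[0.4,-0.1,0.05,-0.15,0,0,-0.24],[0.4,-0.1,0.05,-0.15,0,0,-0.24],[0.4,-0.1,0.05,-0.15,0,0,-0.24]]'
python3 - <<'E'
from h import *
pos,rot=tool();p=robot.read_camera("wrist");print(yaw())
hsv=cv2.cvtColor(p["frame"],cv2.COLOR_RGB2HSV);m=cv2.inRange(hsv,(22,80,60),(35,255,255))
n,l,st,c=cv2.connectedComponentsWithStats(cv2.morphologyEx(m,cv2.MORPH_CLOSE,np.ones((5,5))))
for i in range(1,n):
    if st[i,4]>60: print(st[i],c[i],watz(p,pos,rot,*c[i],.062))
u,v=wproj(p,pos,rot,[.55,0,.03]);u=int(np.clip(u-130,0,380));v=int(np.clip(v-95,0,210));print(u,v)
np.savez("w4.npz",pos=pos,rv=rot.as_rotvec(),T=p["T_tool_cam"],k=[p["fx"],p["fy"],p["cx"],p["cy"]],frame=p["frame"])
save(p,"w4.png",(u,v,u+260,v+190),3)
goal(.43,-.235,.30,180)
E
```

```text
t: 15.12
tool_pos: [0.6059, -0.0548, 0.1983]
orientation: [0.677, 3.066, -0.002]
force: [0.2, -0.4, -0.1]
opening: 0.0278
gripper_force: 0.0
(array([ 0.6058, -0.0546,  0.1984]), np.float64(154.94), array([ 0.002, -0.001, -1.   ]))
[ 340  125   41   41 1202] [360.41430948 146.5640599 ] [ 0.57174205 -0.00422767  0.062     ]
222 28
rows to (0.43, -0.235, 0.3, 180) [0.0826, -0.2379, -0.1017] [-0.0003, 0.0007, -0.1392]
```

View pics/w4.png

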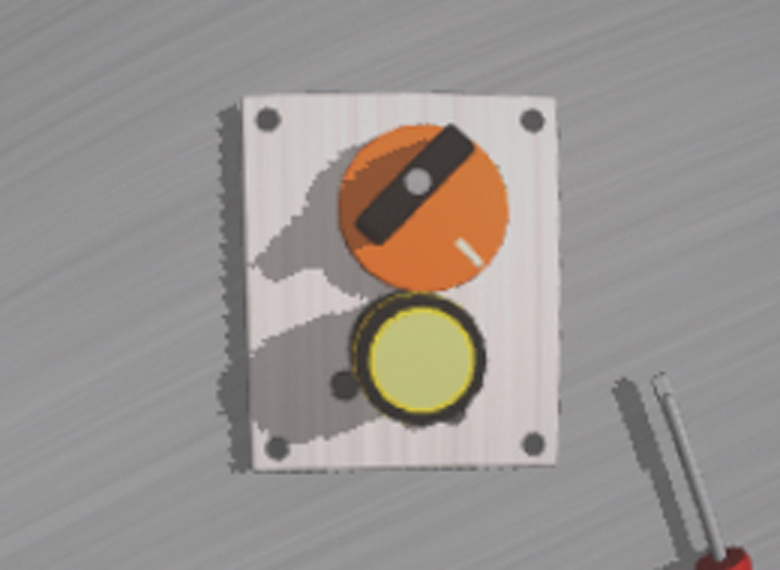

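The lobe bears on the barrel (contact at crop (420,292)), the barrel touches both pins and the knob is turned about 1.68 rad. Now to the gauge.

```bash
python3 -m handwheel '[[-0.8,0.019,-0.05,-0.1,0,0,-0.139],[-0.8,0.019,-0.208,-0.1,0,0,-0.139],[-0.8,0.019,-0.208,-0.1,0,0,-0.139],[-0.8,0.019,-0.208,-0.1,0,0,-0.139],[-0.8,0.019,-0.208,-0.1,0,0,-0.139],[-0.8,0.019,-0.208,-0.1,0,0,-0.139],[-0.8,0.019,-0.208,-0.1,0,0,-0.139],[-0.8,0.019,-0.208,-0.1,0,0,-0.139]]'
python3 - <<'E'
from h import *
pos,rot=tool();p=robot.read_camera("wrist");print(yaw())
np.savez("w5.npz",pos=pos,rv=rot.as_rotvec(),T=p["T_tool_cam"],k=[p["fx"],p["fy"],p["cx"],p["cy"]],frame=p["frame"])
u,v=wproj(p,pos,rot,[.483,-.237,.1]);u=int(np.clip(u-100,0,440));v=int(np.clip(v-75,0,250));print(u,v)
save(p,"w5.png",(u,v,u+200,v+150),4)
for r in robot.regions_of(p,"gauge_grip"):print(r["rect"],r["conf"])
E
```

```text
t: 16.18
tool_pos: [0.5015, -0.2338, 0.2981]
orientation: [-0.007, 3.14, -0.001]
force: [0.6, 1.0, 0.3]
opening: 0.0837
gripper_force: 0.0
(array([ 0.5015, -0.234 ,  0.2983]), np.float64(-179.73), array([ 0.002, -0.001, -1.   ]))
223 97
[277.9, 140.3, 360.7, 200.8] 0.75
[232.4, 13.7, 292.5, 91.1] 0.57
```

View pics/w5.png

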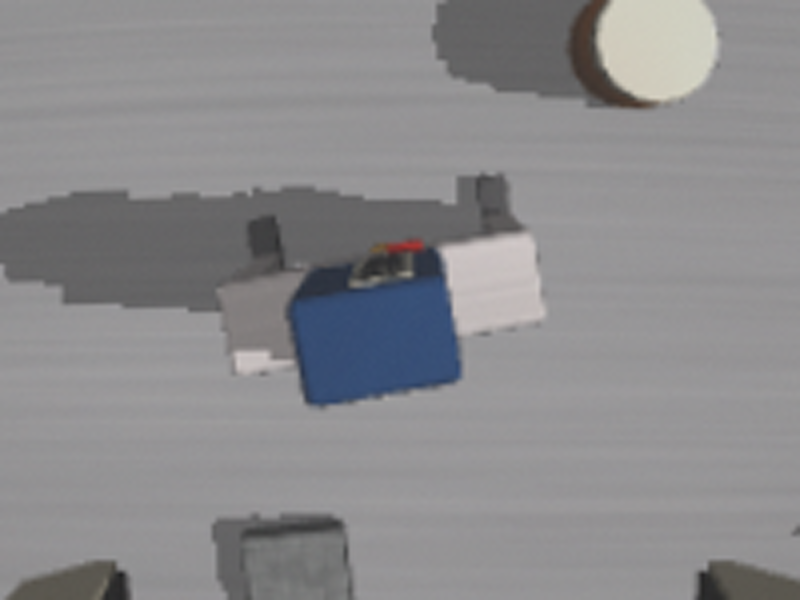

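The gauge's blue housing top has corners at crop (293,305), (440,278), (460,380) and (310,405). The white beam runs from (228,332) to (539,278) and the jar sits at the upper right. This is the blue gauge, not the green one.

```bash
python3 - <<'E'
from h import *
w=np.load("w5.npz");p=dict(zip(("fx","fy","cx","cy"),w["k"]),T_tool_cam=w["T"]);pos,rot=w["pos"],R.from_rotvec(w["rv"])
c=lambda u,v,z:watz(p,pos,rot,223+u/4-.4,97+v/4-.4,z)[:2]
H=np.array([c(*q,.154) for q in((293,305),(440,278),(460,380),(310,405))])
B=np.array([c(*q,.094) for q in((220,290),(532,235),(546,320),(235,375))])
for X in(H,B):
    d=X[1]-X[0]+X[2]-X[3];print(X.mean(0),np.degrees(np.arctan2(d[1],d[0])),np.linalg.norm(np.roll(X,-1,0)-X,axis=1))
E
```

```text
[ 0.48445261 -0.24345351] 100.30454377308807 [0.03614024 0.02566218 0.0374156  0.02523057]
[ 0.484832   -0.24335563] 100.34448450871906 [0.09204953 0.0253467  0.0930037  0.02574062]
```

```bash
python3 -c "
from h import *
goal(.4847,-.2434,.2,190.3)"; python3 -m handwheel '[[-1,0.017,0.009,0.05,0,0,-0.055],[-1,0.017,0.009,0.09,0,0,-0.055],[-1,0.017,0.009,0.098,0,0,-0.055],[-1,0.017,0.009,0.098,0,0,-0.055],[-1,0.017,0.009,0.098,0,0,-0.055]]'
python3 -c "
from h import *
print(yaw());goal(.4847,-.2434,.123,190.3)"
```

```text
rows to (0.4847, -0.2434, 0.2, 190.3) [0.0169, -0.009, 0.0983] [-0.0004, 0.0005, -0.0558]
t: 16.9
tool_pos: [0.4855, -0.227, 0.203]
orientation: [-0.276, 3.125, -0.006]
force: [0.1, -0.0, -0.8]
opening: 0.093
gripper_force: 0.0
(array([ 0.4855, -0.227 ,  0.203 ]), np.float64(-169.92), array([ 0.005, -0.003, -1.   ]))
rows to (0.4847, -0.2434, 0.123, 190.3) [0.004, -0.0157, 0.0801] [-0.0013, 0.0015, -0.0012]
```

I got the y sign wrong in that guess, but the tool was well above the gauge. I'll correct sideways before descending.

```bash
python3 -m handwheel '[[-1,0.004,-0.016,0.01,0,0,0],[-1,0.004,-0.016,0.01,0,0,0],[-1,0.004,-0.016,0.03,0,0,0],[-1,0.004,-0.016,0.06,0,0,0],[-1,0.004,-0.016,0.078,0,0,0],[-1,0.004,-0.016,0.08,0,0,0],[-1,0.004,-0.016,0.08,0,0,0]]'
python3 -c "
from h import *
print(yaw(),robot.read_state()['force'])"
```

```text
t: 17.77
tool_pos: [0.4836, -0.2431, 0.1211]
orientation: [-0.276, 3.127, -0.003]
force: [-0.4, 0.3, 0.2]
opening: 0.0931
gripper_force: 0.0
(array([ 0.4836, -0.2431,  0.1211]), np.float64(-169.91), array([ 0.003, -0.002, -1.   ])) [-0.3575844   0.26323412  0.22807394]
```

Now grip and lift a little.

```bash
python3 -m handwheel '[[1,0,0,0,0,0,0],[1,0,0,0,0,0,0],[1,0,0,0,0,0,0],[1,0,0,0,0,0,0],[1,0,0,0,0,0,0],[1,0,0,0,0,0,0],[1,0,0,-0.01,0,0,0],[1,0,0,-0.03,0,0,0],[1,0,0,-0.07,0,0,0],[1,0,0,-0.11,0,0,0],[1,0,0,-0.13,0,0,0],[1,0,0,-0.13,0,0,0],[1,0,0,-0.13,0,0,0]]' 35
python3 -c "
from h import *
print(yaw(),robot.read_state()['wrist_torque']);goal(.5732,-.0027,.25,156.5)"
```

```text
t: 19.4
tool_pos: [0.4822, -0.2422, 0.2484]
orientation: [0.276, -3.129, -0.001]
force: [-0.0, 1.0, -6.9]
opening: 0.0396
gripper_force: 35.0
(array([ 0.4822, -0.2422,  0.2484]), np.float64(-169.91), array([-0.,  0., -1.])) [ 0.05898506 -0.15274508 -0.04693158]
rows to (0.5732, -0.0027, 0.25, 156.5) [-0.1316, 0.2198, -0.0015] [0.0001, -0.0002, 0.1866]
```

```bash
python3 -m handwheel '[[1,-0.02,0.03,0,0,0,0.03],[1,-0.045,0.07,0,0,0,0.06],[1,-0.07,0.12,0,0,0,0.1],[1,-0.1,0.17,0,0,0,0.14],[1,-0.12,0.2,0,0,0,0.17],[1,-0.13,0.219,0,0,0,0.187],[1,-0.13,0.219,0,0,0,0.187],[1,-0.13,0.219,0,0,0,0.187],[1,-0.13,0.219,0,0,0,0.187],[1,-0.13,0.219,0,0,0,0.187]]'
python3 -c "
from h import *
print(yaw());goal(.5716,-.003,.14,156.5)
p=robot.read_camera('wrist');save(p,'w6.png')"
```

```text
t: 20.65
tool_pos: [0.5725, -0.0051, 0.2505]
orientation: [0.643, 3.073, -0.002]
force: [0.3, -0.1, -6.0]
opening: 0.0398
gripper_force: 35.0
(array([ 0.5725, -0.0051,  0.2505]), np.float64(156.37), array([ 0.002, -0.002, -1.   ]))
rows to (0.5716, -0.003, 0.14, 156.5) [0.002, 0.0017, 0.1104] [-0.0002, 0.0009, -0.0007]
```

View pics/w6.png

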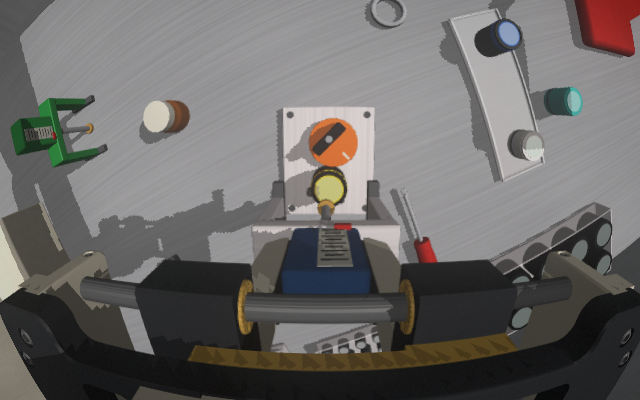

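The gauge hangs upright with its foot at (326,205) over the barrel (329,190), legs either side. Lower it in small steps.

```bash
python3 -m handwheel '[[1,0.002,0.0017,0.015,0,0,0],[1,0.002,0.0017,0.03,0,0,0],[1,0.002,0.0017,0.045,0,0,0],[1,0.002,0.0017,0.05,0,0,0],[1,0.002,0.0017,0.05,0,0,0],[1,0.002,0.0017,0.05,0,0,0]]'
python3 - <<'E'
from h import *
pos,rot=tool();p=robot.read_camera("wrist");print(yaw())
hsv=cv2.cvtColor(p["frame"],cv2.COLOR_RGB2HSV);m=cv2.inRange(hsv,(12,80,60),(35,255,255))
print("foot expected px",wproj(p,pos,rot,[.5726,-.0034,pos[2]-.121]),"barrel top px",wproj(p,pos,rot,[.5726,-.0034,.062]))
n,l,st,c=cv2.connectedComponentsWithStats(m)
for i in range(1,n):
    if st[i,4]>60: print(st[i],c[i])
goal(.5716,-.003,.133,156.5)
save(p,"w7.png",(240,130,400,250),5)
E
```

```text
t: 21.45
tool_pos: [0.5721, -0.0021, 0.2013]
orientation: [0.641, 3.072, -0.001]
force: [0.5, -1.0, -6.5]
opening: 0.0401
gripper_force: 35.0
(array([ 0.5722, -0.0021,  0.2014]), np.float64(156.43), array([ 0.004, -0.002, -1.   ]))
foot expected px (np.float64(325.45106690585277), np.float64(205.85985768668627)) barrel top px (np.float64(325.481802595107), np.float64(200.85007947587667))
[307 178  40  15 120] [326.575 182.375]
[309 184  35  34 743] [325.92328398 199.04845222]
[237 279  17  56 546] [243.68315018 306.80586081]
[399 280  16  54 463] [407.86393089 305.89200864]
[ 188  333  331   38 5954] [359.86597246 355.80987571]
rows to (0.5716, -0.003, 0.133, 156.5) [0.0004, -0.001, 0.0684] [-0.0, 0.0013, -0.0004]
```

View pics/w7.png

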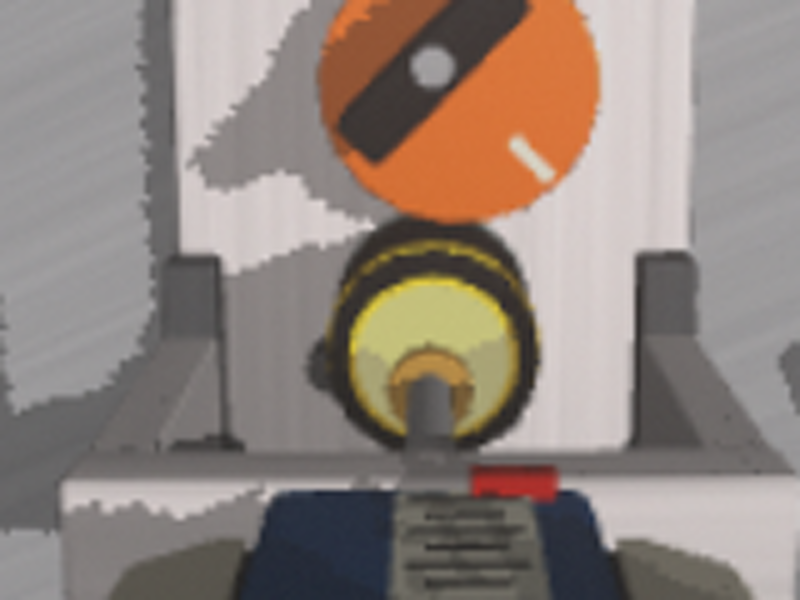

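The foot (crop (431,385)) sits over the glass middle to within 2 mm, with the legs clear on both sides.

```bash
python3 -m handwheel '[[1,-0.001,-0.001,0.008,0,0,0],[1,-0.001,-0.001,0.016,0,0,0],[1,-0.001,-0.001,0.024,0,0,0],[1,-0.001,-0.001,0.032,0,0,0],[1,-0.001,-0.001,0.04,0,0,0],[1,-0.001,-0.001,0.048,0,0,0],[1,-0.001,-0.001,0.056,0,0,0],[1,-0.001,-0.001,0.062,0,0,0],[1,-0.001,-0.001,0.064,0,0,0],[1,-0.001,-0.001,0.064,0,0,0],[1,-0.001,-0.001,0.064,0,0,0]]'
python3 -c "
from h import *
print(yaw(),robot.read_state()['wrist_torque'])"
```

```text
t: 22.88
tool_pos: [0.5724, -0.0034, 0.1369]
orientation: [0.641, 3.073, -0.001]
force: [-0.4, 0.5, -3.9]
opening: 0.0401
gripper_force: 35.0
(array([ 0.5724, -0.0034,  0.1369]), np.float64(156.43), array([ 0.003, -0.001, -1.   ])) [ 0.10038391  0.06537206 -0.01496014]
```

Foot force is showing (about 2.5 N). About 4 mm remain.

```bash
python3 -m handwheel '[[1,0,0,0.001,0,0,0],[1,0,0,0.002,0,0,0],[1,0,0,0.003,0,0,0],[1,0,0,0.004,0,0,0],[1,0,0,0.0045,0,0,0],[1,0,0,0.0045,0,0,0]]'
python3 -c "
from h import *
print(yaw(),robot.read_state()['wrist_torque'])"
```

```text
t: 23.62
tool_pos: [0.5726, -0.0035, 0.1326]
orientation: [0.641, 3.072, -0.001]
force: [-2.8, -0.1, 0.9]
opening: 0.0399
gripper_force: 35.0
(array([ 0.5726, -0.0035,  0.1326]), np.float64(156.42), array([ 0.003, -0.002, -1.   ])) [0.25884577 0.2623486  0.01446568]
```

```bash
python3 -m handwheel '[[0,0,0,0,0,0,0],[-0.6,0,0,0,0,0,0],[-0.6,0,0,0,0,0,0],[-0.6,0,0,0,0,0,0],[-0.6,0,0,-0.02,0,0,0],[-0.6,0,0,-0.07,0,0,0],[-0.6,0,0,-0.12,0,0,0],[-0.6,-0.04,0,-0.15,0,0,0],[-0.6,-0.06,0,-0.15,0,0,0],[-0.6,-0.06,0,-0.15,0,0,0],[-0.6,-0.06,0,-0.15,0,0,0]]'
python3 - <<'E'
from h import *
p=robot.read_camera("wrist");b=robot.read_camera("scene");print(yaw())
save(b,"fin.png",(230,110,430,260),4)
E
```

```text
t: 25.0
tool_pos: [0.6263, -0.027, 0.2823]
orientation: [0.641, 3.074, -0.001]
force: [-0.6, 0.5, 0.0]
opening: 0.0743
gripper_force: 0.0
(array([ 0.6262, -0.0268,  0.2821]), np.float64(156.45), array([ 0.002, -0.001, -1.   ]))
```

View pics/fin.png

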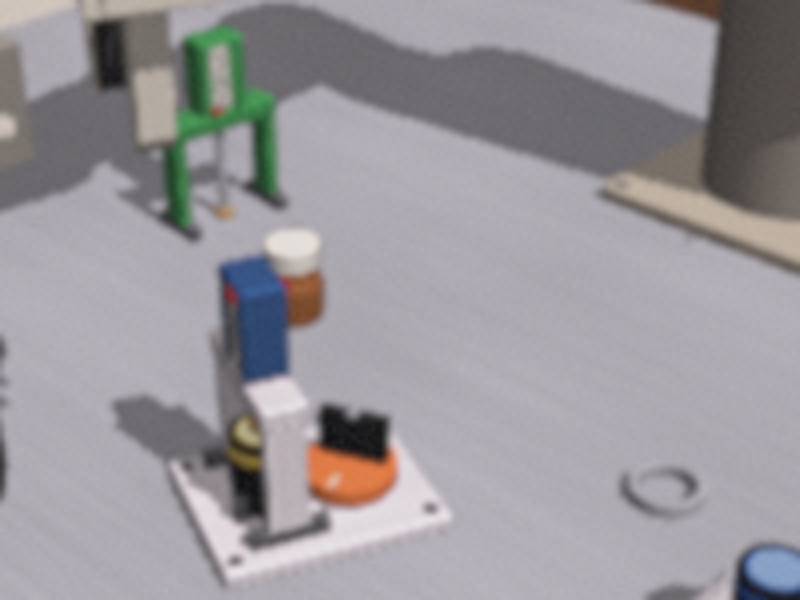

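The gauge stands upright astride the barrel at crop (260,400), with its shoes on the plate and the gripper clear.

```bash
python3 -c "
from plant import robot
print(robot.close_job())"
```

```text
the job is handed in; nothing more can be done
None
```

I clamped the yellow-ringed barrel in the nest, set the blue gauge astride it, let go and handed the job in at about 25 s; the hand-in returned no verdict, and I did not read out the gauge's height value or the lobe's force.

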